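# Prop the rain cover and unlock the mail cabinet

### The arm

A 7-joint arm with a two-finger parallel gripper is mounted at the origin on the work surface. World frame = base frame: x ahead of the robot, y to its left, z up, the work surface at z = 0. Lengths are in mm, angles in rad, forces in N, time in s.
With the tool pointing down it reaches from about 425 to 875 mm from the base axis. Payload 8.4 kg.
Tool frame: the origin (TCP) lies at the centre of the arm's flange, where the gripper is bolted on; the fingertips stand env.tcp_to_tips ahead of it and the grasp point (between the pads) lies 155 mm ahead of it (env.tcp_to_tips is the distance from the TCP to the fingertips, in mm); z points along the fingers, y is the direction in which the jaws open and shut (so a half turn about z gives the same grasp; the last joint's range is limited). The gripper opens to 85 mm and grips with 20 to 120 N. Pads are 22 mm wide; open, the fingers measure 114 mm over their backs; the gripper's body (76 mm by 85 mm) begins 54 mm behind the grasp point. The pads swing forward as they close: fully open they stand 13 mm farther back than shut.
Start: joints at [1.166, 0.333, 0.04, 1.465, -0.013, 1.343, -0.059], TCP at [195.665, -619.829, 404.708] pointing down, gripper open.
Joint ranges: [-2.58, 2.58], [-0.38, 2.09], [-1.3, 1.39], [0.25, 2.4], [-1.5, 4.64], [0.08, 2.09], [-2.65, 2.65]. Speed limits (rad/s): [2.22, 2.22, 2.79, 2.79, 3.14, 3.14, 3.14].

### API

Orientations are given as a unit quaternion [w, x, y, z].
In Python, from workcell import env, viewer, ticket gives the robot as it stands.
- The arm moves only by the shell command python3 -m creep 'ROWS' [FORCE]. ROWS is JSON, a list of rows, each an object with "grip": the opening, from 0 (shut) to 1 (fully open); "linear": the shift along the tool's x, y, z in mm, a list of three; "turn": the turn about the tool's z in rad. A call has 1 to 8 rows; each row is the pose to reach, as a shift and turn from the pose commanded when the call began, along the tool's axes at that moment; what a row does not reach only later rows make up. A row lasts 1/8 s, in which the tool goes at most 62.5 mm and 10.7 degrees, less where a joint would pass 70% of its speed; a pose out of reach is approached as far as the arm can. A call with a gripper value outside its range is refused whole. The fingers move at their own pace and stop on an object; FORCE is the grip in N (left out, the last holds). Time passes only in rows, so rows that repeat a pose let the fingers close. It gives the time, the measured TCP pose, the force and the opening at its end, in the units of the state.
- env.observe(): the state, without advancing time (a new reading comes with each control period).
- viewer.get_image(name): name is "scene" or "top"; returns (picture, depth): 384x512x3 uint8, red, green, blue; 384x512 float32, mm along the optical axis (not along the pixel's ray), 0 where there is no reading.
- viewer.camera_info(name): a dict with "vfov" (degrees; the focal length in pixels is half the picture's height over the tangent of half this angle, whatever the lens; pixels are square), "cx", "cy" (the principal point, pixels), "extrinsics" (4x4, takes a point from world to camera coordinates). Camera axes: x right, y down, z forward; pixel columns grow to the right and rows downward; lengths in mm; the calibration is good to about 2 mm. A picture is of the moment at which its call begins. camera_info takes no time and is no camera call.
- ticket.job_done(): hands the job in, once; it reports no verdict.
The state is a dict: "time": time; "joints": joint angles; "joint_vel": joint speeds; "effort": joint torques, N m; "tool_pos": TCP position; "tcp_rot": TCP orientation; "wrist_force": force on the tool from outside, world axes, zero at the start; "moment": the same for the moment, N m; "finger_gap": finger opening in mm.
Only numpy, scipy, OpenCV 4.12 (cv2) and the standard library are available. Lean on these libraries where they do the work, as an engineer would, in place of code of your own. Each camera call takes 0.05 s, during which the arm holds its last target. There are 200 camera calls.

### The job

Prop open the sprung rain cover on top of the mail cabinet with the grey plastic door stop wedge: push it in under the cover, thick end first, on the left of the lock knob, until its thin end drops behind the cabinet's raised front rim, so that the wedge lies flat, braced against the rim, and holds the cover up by itself, and do not ram the cover against its stop. Then let go, turn the lock knob under the cover clockwise until you feel it meet its stop without straining it, and release it. The cover stays propped, and the bowl and the keyring on the cabinet stay where they are.

Things in the scene. Friction and masses are not known exactly. Their poses are not given: they have to be found in the camera images.
- cabinet: Fixed stainless mail cabinet 210 (x) x 540 (y) x 130 mm high. Origin: centre of its underside; x to its back, away from the robot, y to its left, z up. Flat top at 130 mm; along the top's whole front edge a rim 6 mm high, 6 mm thick, inner face at x = -99 mm. Cover hinge line along y at x = +40.5 mm, 8 mm above the top. Knob axis at x = -54.5, y = -45 mm. The tilt-out bin in front is not used.
- wedge_home (a point): Point on the cabinet's top (cabinet frame x = -34, y = +43, z = 130 mm; axes as the cabinet's) where the centre of the wedge's underside lies when home: thick end to the hinge, thin end against the rim's inner face. The cover then reads about 0.84 rad. Only about 2 mm further back, with the wedge carried 7 mm above the top to clear the rim, the cover meets its stop.
- cover_edge (a point): Middle of the free edge of the rain cover, on its underside. The cover is a flat metal plate, 130 mm long from hinge to edge, 180 mm wide (cabinet y = -90 to +90 mm), 4 mm thick, its underside passing through the hinge line. Closed, this edge stands 69 mm above the cabinet's top and 115 mm in front of the hinge line.
- cover (a joint): Opening angle of the spring-loaded cover, rad: 0 closed (sloping up towards the robot, 28 degrees from level), grows as the free edge rises, firm stop at 0.925 (81 degrees from level). It falls shut from anywhere. The wedge's top back edge, sliding along its underside, pushes it open with about 3 to 8 N; never load the cover with more than 15 N.
- wedge: Loose grey plastic door stop, 0.11 to 0.18 kg, 130 (x) x 42 mm (y), parallel sides; origin: centre of its underside. +x: thick end, 46 mm high over 20 mm, then sloping to 8 mm at the thin end, x = -65 mm. Starts flat on the cabinet's top left or right of the cover, thick end to the back. Grip across the width 50 to 60 mm from the thin end, leaning back 25 degrees to clear the rising cover.
- knob_grip (a point): Centre of the lock knob's grip bar, on the knob's vertical axis, 38 mm above the cabinet's top. The bar is steel, 40 mm long (along this frame's x), 12 mm wide (y), its top 6 mm and its underside 21 mm above and below this point; the base disc below it (radius 26 mm) lies 25 mm below this point. The bar is hidden under the closed cover.
- lock_spindle (a joint): Turn of the lock spindle, rad, growing clockwise seen from above; at 0 the knob's bar lies along the cabinet's x. It starts between 0 and 0.6 and turns stiffly (0.05 N m) to a firm stop that is not marked and must be felt, between an eighth and a third of a turn from where it starts. It stays where it is left.
- knob (a joint): Twist of the knob against the spindle, rad, clockwise from above: the knob sits on a sprung coupling of 0.6 N m per rad. Turning freely it shows about 0.08 to 0.15, at the spindle's stop it winds up with every further turn of the knob; at 0.28 (0.17 N m) either way the lock is strained.
- bowl: Navy ceramic bowl, 100 mm across, 45 mm high, on the cabinet's top on the side of the cover where the wedge is not; leave it.
- keyring: Chrome ring with two keys, about 90 mm long, lying on the cabinet's top behind the cover's hinge; leave it.

How it is judged:
By the outcome, as a careful person would: the job done as asked, in the order asked, and still so for the second after the job is handed in, with the robot touching nothing.
It also fails if it takes over 72 s, if anything falls off the work surface, if the arm or the gripper's body presses on something with over 40 N, if the wrist force passes 120 N, or if a joint passes its speed limit or range.

## Working session

There is one attempt and no reset: what is moved stays moved. The work goes in short steps, Python scripts to look and compute and a shell command to move; the robot and the scene stay as the last step left them, time stands still between calls to the robot, and variables do not carry over. Pictures are saved under pics/ and viewed, about 8 in all and at most 12, crops included, and the job is handed in when it is done.

```bash
ls; mkdir -p pics
python3 - <<'E'
from workcell import env, viewer
import cv2,numpy as np
s=env.observe();print(s, env.tcp_to_tips)
ims=[]
for n in("scene","top"):
    p,d=viewer.get_image(n);c=viewer.camera_info(n);print(n,c)
    np.savez(f'pics/{n}0.npz',p=p,d=d)
    cv2.imwrite(f'pics/{n}0.png',p[...,::-1])
E
```

```text
pics
{'time': 0.0, 'joints': array([ 1.16581778,  0.33388143,  0.03989916,  1.4662503 , -0.0133765 ,
        1.34328609, -0.0585008 ]), 'joint_vel': array([-0.00119018, -0.00105854, -0.0002499 , -0.00036614, -0.00011517,
        0.00013349, -0.00078138]), 'effort': array([-4.81719217e-04, -6.58562994e+01,  1.36498332e+00, -4.05555189e+01,
        1.66552240e-02,  1.27527950e-02,  1.85088868e-05]), 'tool_pos': array([ 195.59520145, -619.6942516 ,  403.85071926]), 'tcp_rot': array([-7.57306301e-04,  9.88337655e-01,  1.52276299e-01, -1.85663839e-04]), 'wrist_force': array([ 0.24255235,  0.10500103, -1.03891478]), 'moment': array([ 0.0019452 , -0.01328136,  0.02497093]), 'finger_gap': 85.40844305454358} 173.4
scene {'vfov': 45.44259449420845, 'cx': 255.63597729402719, 'cy': 189.29103334740168, 'extrinsics': array([[-7.78021730e-01,  6.27972599e-01, -1.82374143e-02,
         4.96568543e+02],
       [ 4.61001277e-01,  5.50950996e-01, -6.95651365e-01,
        -2.33766141e+02],
       [-4.26802074e-01, -5.49639350e-01, -7.18148017e-01,
         1.14011657e+03],
       [ 0.00000000e+00,  0.00000000e+00,  0.00000000e+00,
         1.00000000e+00]])}
top {'vfov': 56.69679887066931, 'cx': 257.52617324500847, 'cy': 188.94674046026662, 'extrinsics': array([[ 1.40774041e-02, -9.99893614e-01, -3.81940362e-03,
         3.38762679e-03],
       [-9.94544463e-01, -1.36070407e-02, -1.03422238e-01,
         6.72556881e+02],
       [ 1.03359265e-01,  5.25448337e-03, -9.94630209e-01,
         7.67386015e+02],
       [ 0.00000000e+00,  0.00000000e+00,  0.00000000e+00,
         1.00000000e+00]])}
```

View pics/scene0.png

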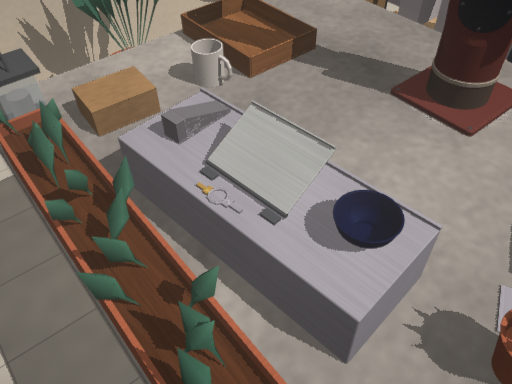

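View pics/top0.png

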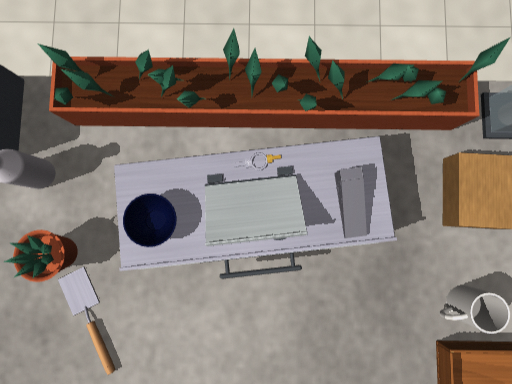

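Scene view: wedge at (195,118), cover centre (270,158), keyring (218,197), bowl (368,218). Top view: cabinet corners (115,165), (382,137), (395,238), (121,270); the wedge (355,200) lies right of the cover, the bowl (150,220) left.

```bash
cat > h.py <<'E'
import numpy as np, cv2
from scipy.spatial.transform import Rotation as R
from workcell import env, viewer
def cloud(n,d):
    c=viewer.camera_info(n);f=192/np.tan(np.radians(c["vfov"])/2)
    v,u=np.mgrid[0:384,0:512]
    P=np.stack([(u-c["cx"])/f*d,(v-c["cy"])/f*d,d],-1)
    E=c["extrinsics"];W=(P-E[:3,3])@E[:3,:3]
    W[d==0]=np.nan
    return W
def proj(n,X):
    c=viewer.camera_info(n);f=192/np.tan(np.radians(c["vfov"])/2)
    q=np.asarray(X)@c["extrinsics"][:3,:3].T+c["extrinsics"][:3,3]
    return q[...,:2]/q[...,2:]*f+[c["cx"],c["cy"]]
def img(n): return viewer.get_image(n)
E
python3 - <<'E'
from h import *
for n in("top","scene"):
    z=np.load(f'pics/{n}0.npz');W=cloud(n,z['d'])
    Z=W[...,2]
    roi=(np.abs(Z-130)<5)&(W[...,0]>300)&(W[...,0]<800)&(np.abs(W[...,1])<400)
    print(n,'top z',np.nanmedian(Z[roi]),roi.sum())
    m=((Z>118)&(Z<300)&(W[...,0]>350)&(W[...,0]<800)&(np.abs(W[...,1])<420)).astype(np.uint8)
    k,l,st,ce=cv2.connectedComponentsWithStats(m)
    i=1+np.argmax(st[1:,4]);Q=W[l==i]
    r=cv2.minAreaRect(Q[:,:2].astype(np.float32));print(st[i],r)
    print(cv2.boxPoints(r))
    np.save(f'pics/{n}Q.npy',Q)
E
```

```text
top top z 129.5850544208266 18079
[  114   136   283   135 28640] ((638.5744018554688, 18.690673828125), (210.43063354492188, 540.8644409179688), 7.0612287521362305)
[[ 500.9129   274.13766]
 [ 567.4013  -262.62454]
 [ 776.2359  -236.75632]
 [ 709.7475   300.0059 ]]
scene top z 129.88938278045606 19856
[  118    88   325   238 33928] ((638.5582885742188, 18.22210693359375), (213.3712921142578, 542.0340576171875), 6.980820178985596)
[[ 499.7249   274.26382]
 [ 565.6021  -263.7521 ]
 [ 777.39166 -237.81961]
 [ 711.51447  300.19632]]
```

```bash
cat >> h.py <<'E'
CY=np.radians(7.02);CO=np.array([638.6,18.5,0.])
RC=np.array([[np.cos(CY),-np.sin(CY),0],[np.sin(CY),np.cos(CY),0],[0,0,1]])
def toC(W): return (np.asarray(W)-CO)@RC
def toW(C): return np.asarray(C)@RC.T+CO
E
python3 - <<'E'
from h import *
for n in("top","scene"):
    z=np.load(f'pics/{n}0.npz');C=toC(cloud(n,z['d']).reshape(-1,3))
    ins=(np.abs(C[:,0])<104)&(np.abs(C[:,1])<268)
    w=C[ins&(C[:,2]>136)&(C[:,1]<-100)&(C[:,0]>-97)]
    # slope-plane & thick top
    r=cv2.minAreaRect(w[:,:2].astype(np.float32));print(n,len(w),r,'zmax',np.percentile(w[:,2],[50,95,99]))
    print(cv2.boxPoints(r))
    t=w[w[:,2]>173];print('thick top',cv2.minAreaRect(t[:,:2].astype(np.float32)),t[:,2].mean())
    cv=C[ins&(np.abs(C[:,1])<80)&(C[:,0]>-70)&(C[:,0]<20)&(C[:,2]>145)]
    A=np.c_[cv[:,:2],np.ones(len(cv))];p=np.linalg.lstsq(A,cv[:,2],rcond=None)[0];print('cover',np.degrees(np.arctan(p[0])),p)
    e=C[ins&(C[:,2]>190)&(abs(C[:,1])<110)];print('cover edge',e.min(0),e.max(0))
    b=C[ins&(C[:,2]>150)&(C[:,1]>100)];print('bowl',b.min(0),b.max(0),cv2.minEnclosingCircle(b[:,:2].astype(np.float32)))
    k=C[ins&(C[:,2]>132.)&(C[:,0]>48)&(abs(C[:,1])<100)];print('key',k.min(0),k.max(0))
E
```

```text
top 1716 ((-24.944534301757812, -189.60768127441406), (129.795166015625, 42.564884185791016), 1.1025950908660889) zmax [158.98886935 175.84231795 177.27344153]
[[ -90.23963  -169.57799 ]
 [ -89.42057  -212.135   ]
 [  40.350563 -209.63737 ]
 [  39.5315   -167.08037 ]]
thick top ((23.702884674072266, -188.80657958984375), (32.39925003051758, 42.14670181274414), 1.70183265209198) 175.17354525926294
cover -28.53783866564984 [-5.43811105e-01 -2.37920261e-04  1.63401123e+02]
cover edge [-74.00700357 -89.80313929 190.02602408] [-46.21145836  89.1409157  209.13459708]
bowl [-65.03433211 143.43521922 150.01138311] [ 33.01422911 241.27277318 177.82299006] ((-15.559796333312988, 193.06236267089844), 49.830535888671875)
key [ 48.02132444 -97.80095648 132.01922911] [100.46933408  98.90598155 139.70784669]
scene 1543 ((-24.629409790039062, -189.14248657226562), (131.0784149169922, 46.200870513916016), 0.9052059650421143) zmax [156.36639413 176.02168683 177.02133701]
[[ -90.52538  -167.08034 ]
 [ -89.795494 -213.27544 ]
 [  41.266563 -211.20464 ]
 [  40.536674 -165.00954 ]]
thick top ((25.945667266845703, -188.5359344482422), (31.75271987915039, 43.73054885864258), 6.14364767074585) 175.39392399861072
cover -28.467877403264183 [-5.42229997e-01  3.12739742e-04  1.63569096e+02]
cover edge [-72.95707276 -89.76405157 190.001512  ] [-43.30277056  90.70732238 209.01156212]
bowl [-64.68770251 143.53645965 150.00857799] [ 34.39334221 242.23113261 176.90723284] ((-15.72610092163086, 192.87123107910156), 50.12929916381836)
key [ 48.06866834 -84.94502314 132.0005869 ] [103.36655789  90.98480703 138.17435536]
```

```bash
cat >> h.py <<'E'
def go(cx,cy,tz,yawdeg):
    """shift+turn from now to grasp axis at cabinet (cx,cy), TCP height tz, tool x at cabinet yaw"""
    s=env.observe();q=s["tcp_rot"];r=R.from_quat([q[1],q[2],q[3],q[0]]);M=r.as_matrix()
    t=toW([cx,cy,0]);t[2]=tz
    d=M.T@(t-s["tool_pos"]);cur=np.arctan2(M[1,0],M[0,0]);w=CY+np.radians(yawdeg)
    turn=-(w-cur);turn=(turn+np.pi)%(2*np.pi)-np.pi
    print("linear",d.round(1),"turn",round(turn,3),"now cab",toC(s["tool_pos"]).round(1),"yaw",round(np.degrees(cur-CY),2),"tilt",np.degrees(np.arccos(-M[2,2])).round(2),"t",round(s["time"],2),"F",s["wrist_force"].round(2),"M",s["moment"].round(3),"gap",round(s["finger_gap"],1))
    return d
E
python3 -c "
from h import *
go(-55,-189.9,405,1.0)"; python3 -m creep --help | head -30
```

```text
linear [ 525.8 -298.5   -0.7] turn 0.166 now cab [-517.6 -579.3  403.9] yaw 10.5 tilt 0.09 t 0.1 F [-0.23  0.2  -0.42] M [0.056 0.02  0.006] gap 85.4invalid input: not JSON, or not a number
```

```bash
python3 -m creep '[{"grip":1,"linear":[53,-30,0],"turn":0.03},{"grip":1,"linear":[106,-60,0],"turn":0.06},{"grip":1,"linear":[158,-90,0],"turn":0.1},{"grip":1,"linear":[210,-119,0],"turn":0.13},{"grip":1,"linear":[263,-149,0],"turn":0.166},{"grip":1,"linear":[315,-179,0],"turn":0.166},{"grip":1,"linear":[368,-209,0],"turn":0.166},{"grip":1,"linear":[420,-238,0],"turn":0.166}]'
python3 -m creep '[{"grip":1,"linear":[45,-25,0],"turn":0},{"grip":1,"linear":[85,-48,0],"turn":0},{"grip":1,"linear":[105,-60,0],"turn":0},{"grip":1,"linear":[105,-60,0],"turn":0},{"grip":1,"linear":[105,-60,0],"turn":0}]'
python3 -c "
from h import *
go(-55,-189.9,305,1.0)"
```

```text
time: 1.1
tool_pos: [525.5, -264.8, 404.5]
tcp_rot: [-0.0, 0.998, 0.07, -0.0]
wrist_force: [1.1, -0.8, -0.4]
finger_gap: 85.6
time: 1.72
tool_pos: [619.4, -193.8, 404.5]
tcp_rot: [0.0, 0.998, 0.069, -0.001]
wrist_force: [-0.2, -1.3, 0.8]
finger_gap: 85.4
linear [ -9.6 -18.7  99.5] turn -0.002 now cab [ -45.  -208.4  404.5] yaw 0.89 tilt 0.07 t 1.73 F [-0.24 -1.29  0.76] M [0.007 0.032 0.009] gap 85.4
```

```bash
python3 -m creep '[{"grip":1,"linear":[-9.5,-18.5,20],"turn":0},{"grip":1,"linear":[-9.5,-18.5,50],"turn":0},{"grip":1,"linear":[-9.5,-18.5,80],"turn":0},{"grip":1,"linear":[-9.5,-18.5,94],"turn":0},{"grip":1,"linear":[-9.5,-18.5,99],"turn":0},{"grip":1,"linear":[-9.5,-18.5,99],"turn":0}]'
python3 -c "
from h import *
go(-55,-189.9,305,1.0)
p,d=img('scene');cv2.imwrite('pics/a.png',cv2.resize(p[60:220,100:320,::-1],None,fx=3.5,fy=3.5))"
```

```text
time: 2.48
tool_pos: [608.3, -175.8, 306.5]
tcp_rot: [0.0, 0.998, 0.07, 0.0]
wrist_force: [0.3, -0.5, 0.9]
finger_gap: 85.3
linear [-1.2  0.8  1.5] turn -0.001 now cab [ -53.9 -189.1  306.5] yaw 0.96 tilt 0.05 t 2.48 F [ 0.32 -0.48  0.85] M [0.013 0.061 0.032] gap 85.3
```

View pics/a.png

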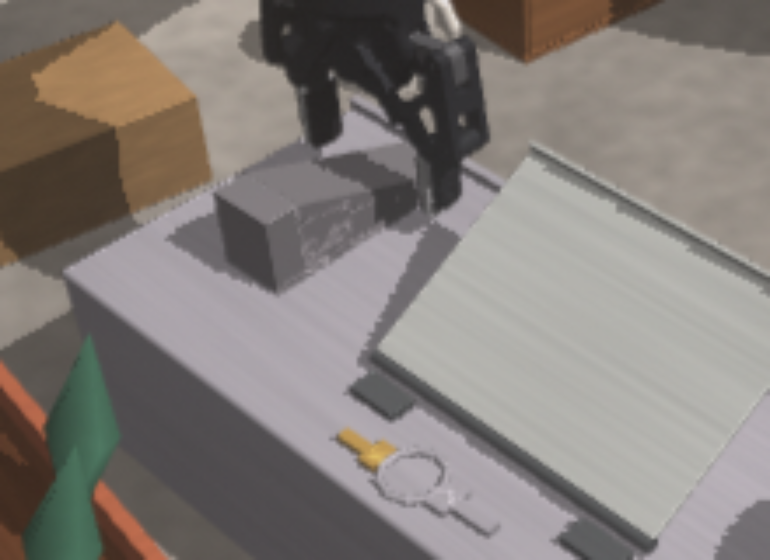

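Fingers straddle the wedge (crop: tips near (320,140) and (440,205)), clear of the cover. Close.

```bash
python3 -m creep '[{"grip":0.45,"linear":[-1,0.5,1.5],"turn":0},{"grip":0.3,"linear":[-1,0.5,1.5],"turn":0},{"grip":0.2,"linear":[-1,0.5,1.5],"turn":0},{"grip":0.2,"linear":[-1,0.5,1.5],"turn":0},{"grip":0.2,"linear":[-1,0.5,1.5],"turn":0},{"grip":0.2,"linear":[-1,0.5,1.5],"turn":0}]' 110
python3 -m creep '[{"grip":0.2,"linear":[0,0,-5],"turn":0},{"grip":0.2,"linear":[0,0,-15],"turn":0},{"grip":0.2,"linear":[0,0,-30],"turn":0},{"grip":0.2,"linear":[0,0,-30],"turn":0},{"grip":0.2,"linear":[0,0,-30],"turn":0}]'
python3 -c "
from h import *
go(-180,-189.9,335,0)
p,d=img('scene');C=toC(cloud('scene',d).reshape(-1,3))
w=C[(abs(C[:,0])<60)&(C[:,1]<-150)&(C[:,1]>-230)&(C[:,2]>140)&(C[:,0]>10)&(C[:,2]<220)]
print(w.max(0),cv2.minAreaRect(w[:,:2].astype(np.float32)))
t=w[w[:,2]>190];g=w[(w[:,0]>22)&(w[:,2]>195)];A=np.c_[g[:,:2],np.ones(len(g))];print(np.linalg.lstsq(A,g[:,2],rcond=None)[0],g[:,2].mean(),len(g))
cv2.imwrite('pics/b.png',cv2.resize(p[60:220,100:320,::-1],None,fx=3.5,fy=3.5))"
```

```text
time: 3.28
tool_pos: [607.5, -176.1, 305.1]
tcp_rot: [0.0, 0.998, 0.07, 0.001]
wrist_force: [-1.2, 0.0, 5.6]
finger_gap: 39.7
time: 3.9
tool_pos: [607.2, -176.0, 334.2]
tcp_rot: [0.0, 0.998, 0.07, 0.0]
wrist_force: [0.1, 0.5, -1.5]
finger_gap: 39.6
linear [-125.    -1.5   -0.8] turn 0.017 now cab [ -54.9 -189.2  334.2] yaw 0.99 tilt 0.0 t 3.9 F [ 0.14  0.45 -1.52] M [-0.024  0.074  0.   ] gap 39.6
[  41.06781977 -165.34115436  206.76224678] ((25.56212615966797, -187.98516845703125), (30.947887420654297, 45.34392166137695), 0.17289547622203827)
[-1.75020681e-01 -6.33542810e-02  1.96758932e+02] 202.75099208565047 246
```

View pics/b.png

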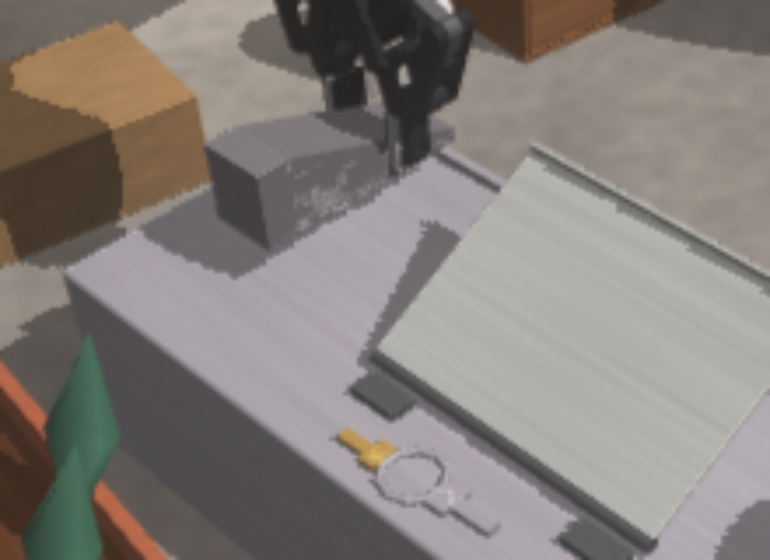

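Wedge is held level, clear of the top (crop thick end around (240,190)). Carry it in front of the cover.

```bash
python3 -m creep '[{"grip":0.2,"linear":[-25,0,0],"turn":0.017},{"grip":0.2,"linear":[-65,0,0],"turn":0.017},{"grip":0.2,"linear":[-105,0,0],"turn":0.017},{"grip":0.2,"linear":[-125,-5,0],"turn":0.017},{"grip":0.2,"linear":[-125,-35,0],"turn":0.017},{"grip":0.2,"linear":[-125,-85,0],"turn":0.017},{"grip":0.2,"linear":[-125,-135,0],"turn":0.017},{"grip":0.2,"linear":[-125,-185,0],"turn":0.017}]'
python3 -m creep '[{"grip":0.2,"linear":[0,-30,0],"turn":0},{"grip":0.2,"linear":[0,-46,5],"turn":0},{"grip":0.2,"linear":[0,-46,15],"turn":0},{"grip":0.2,"linear":[0,-46,20],"turn":0},{"grip":0.2,"linear":[0,-46,20],"turn":0}]'
python3 -c "
from h import *
go(-150,43.2,312.5,0)
for n in ('top','scene'):
    p,d=img(n);np.savez('pics/c_'+n,p=p,d=d);cv2.imwrite('pics/c_%s.png'%n,p[...,::-1])
a=cv2.imread('pics/c_top.png')[100:340,150:350];b=cv2.imread('pics/c_scene.png')[40:280,180:380]
cv2.imwrite('pics/c.png',cv2.resize(np.hstack([a,b]),None,fx=2,fy=2))"
```

```text
time: 4.95
tool_pos: [457.1, -8.7, 334.0]
tcp_rot: [0.0, 0.998, 0.061, -0.0]
wrist_force: [0.7, 0.4, -1.5]
finger_gap: 39.9
time: 5.58
tool_pos: [452.0, 34.2, 313.5]
tcp_rot: [-0.0, 0.998, 0.06, -0.001]
wrist_force: [-0.4, 1.0, -2.3]
finger_gap: 39.6
linear [33.2 -4.9  0.9] turn -0.002 now cab [-183.3   38.3  313.5] yaw -0.09 tilt 0.09 t 5.58 F [-0.38  1.   -2.3 ] M [-0.037  0.033 -0.012] gap 39.6
```

View pics/c.png

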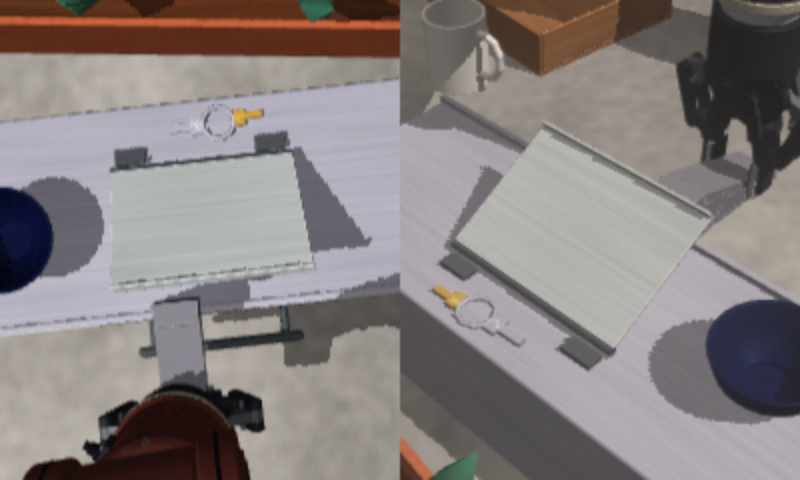

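Left half (top view): wedge thick end at about (177,305), in front of the cover edge, left of centre. Measuring its pose from the cloud.

```bash
python3 -c "
from h import *
d=np.load('pics/c_top.npz')['d'];C=toC(cloud('top',d).reshape(-1,3))
w=C[(C[:,0]>-160)&(C[:,0]<-80)&(abs(C[:,1]-40)<45)&(C[:,2]>145)&(C[:,2]<190)]
print(w.min(0),w.max(0),cv2.minAreaRect(w[:,:2].astype(np.float32)))
for a,b in((-106,-94),(-125,-115),(-145,-135)):
    g=w[(w[:,0]>a)&(w[:,0]<b)];print(a,b,np.median(g[:,2]),len(g),g[:,1].min(),g[:,1].max())
y=(w[:,1]>25)&(w[:,1]<55);f=w[y];print(np.percentile(f[:,0],[50,97,99,100]))
"
```

```text
[-159.90453249   16.12877282  145.99443161] [-88.62428461  58.25834142 186.8641431 ] ((-124.27690887451172, 37.33909606933594), (42.089317321777344, 71.1397933959961), 89.6346664428711)
-106 -94 183.5229460284798 165 16.12877281730014 58.258341415593975
-125 -115 179.86955305324008 129 16.28579465428768 58.22331311632297
-145 -135 173.13960006062038 124 16.481113255045553 57.66469007313933
[-122.69889718  -89.07568465  -88.79333678  -88.64872999]
```

```bash
python3 -m creep '[{"grip":0.2,"linear":[10,-5.5,1],"turn":-0.002},{"grip":0.2,"linear":[25,-5.5,1],"turn":-0.002},{"grip":0.2,"linear":[40,-5.5,1],"turn":-0.002},{"grip":0.2,"linear":[50,-5.5,1],"turn":-0.002},{"grip":0.2,"linear":[57,-5.5,1],"turn":-0.002},{"grip":0.2,"linear":[64,-5.5,1],"turn":-0.002},{"grip":0.2,"linear":[70,-5.5,1],"turn":-0.002},{"grip":0.2,"linear":[70,-5.5,1],"turn":-0.002}]' 120
python3 -c "
from h import *
go(-75,43.8,312.5,0)"
```

```text
time: 6.68
tool_pos: [521.1, 49.5, 313.2]
tcp_rot: [-0.0, 0.998, 0.062, 0.0]
wrist_force: [-1.3, -1.2, -4.9]
finger_gap: 39.4
linear [37.8  1.4  0.7] turn 0.002 now cab [-112.8   45.1  313.2] yaw 0.13 tilt 0.01 t 6.67 F [-1.26 -1.24 -4.86] M [-0.12   0.569 -0.052] gap 39.4
```

```bash
python3 -m creep '[{"grip":0.2,"linear":[6,1.2,0.4],"turn":0},{"grip":0.2,"linear":[12,1.2,0.4],"turn":0},{"grip":0.2,"linear":[18,1.2,0.4],"turn":0},{"grip":0.2,"linear":[24,1.2,0.4],"turn":0},{"grip":0.2,"linear":[28,1.2,0.4],"turn":0},{"grip":0.2,"linear":[32,1.2,0.4],"turn":0},{"grip":0.2,"linear":[32,1.2,0.4],"turn":0}]' 120
python3 -c "
from h import *
go(-70,43.8,312.5,0)
for n in ('top','scene'):
    p,d=img(n);np.savez('pics/d_'+n,p=p,d=d);cv2.imwrite('pics/d_%s.png'%n,p[...,::-1])
a=cv2.imread('pics/d_top.png')[100:340,150:350];b=cv2.imread('pics/d_scene.png')[40:280,180:380]
cv2.imwrite('pics/d.png',cv2.resize(np.hstack([a,b]),None,fx=2,fy=2))"
```

```text
time: 7.55
tool_pos: [553.0, 52.3, 312.8]
tcp_rot: [-0.0, 0.998, 0.062, 0.0]
wrist_force: [-3.8, -0.9, -2.9]
finger_gap: 39.5
linear [10.8  0.2  0.3] turn 0.002 now cab [-80.8  44.  312.8] yaw 0.13 tilt 0.02 t 7.55 F [-3.76 -0.85 -2.9 ] M [-0.054  0.833 -0.042] gap 39.5
```

View pics/d.png

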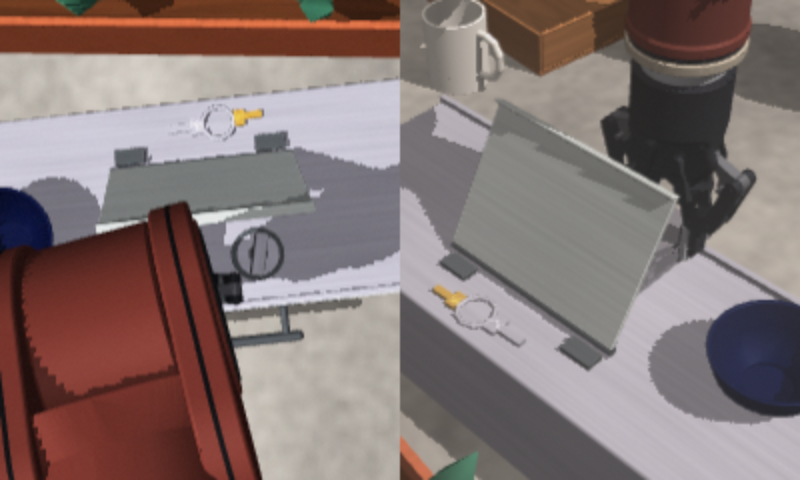

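Cover is rising on the wedge's back edge; knob visible at (257,253) in the left half, bar nearly along x. Check cover angle against the geometry.

```bash
cat >> h.py <<'E'
def cover(d):
    """cover angle from level (deg) from its upper face, scene camera"""
    C=toC(cloud('scene',d).reshape(-1,3));c=C[(abs(C[:,1])<80)&(C[:,0]>-45)&(C[:,0]<60)&(C[:,2]>155)&(C[:,2]<262)]
    for _ in range(6):
        m=c.mean(0);n=np.linalg.svd(c-m,full_matrices=False)[2][2];n*=np.sign(n[0])
        c=c[abs((c-m)@n)<max(2,1.2*np.std((c-m)@n))]
    print("cover deg",np.degrees(np.arctan2(n[0],n[2])).round(2),len(c),"n",n.round(3),"hinge offset",((np.array([40.5,0,138])-m)@n).round(2))
E
python3 -c "
from h import *
cover(np.load('pics/d_scene.npz')['d'])"
```

```text
cover deg 59.2 5579 n [ 0.859 -0.     0.512] hinge offset -3.52
```

```bash
python3 -m creep '[{"grip":0.2,"linear":[4,0,0.3],"turn":0},{"grip":0.2,"linear":[8,0,0.3],"turn":0},{"grip":0.2,"linear":[12,0,0.3],"turn":0},{"grip":0.2,"linear":[14,0,0.3],"turn":0},{"grip":0.2,"linear":[14,0,0.3],"turn":0}]' 120
python3 -c "
from h import *
go(-63.3,43.8,312.5,0)
p,d=img('scene');cover(d)
"
```

```text
time: 8.28
tool_pos: [566.8, 54.0, 312.5]
tcp_rot: [-0.0, 0.998, 0.062, 0.0]
wrist_force: [-3.8, -0.6, -1.6]
finger_gap: 39.8
linear [3.6 0.2 0. ] turn 0.002 now cab [-66.9  44.  312.5] yaw 0.13 tilt 0.01 t 8.28 F [-3.83 -0.6  -1.61] M [-0.143  0.671 -0.024] gap 39.8
cover deg 74.2 5037 n [ 0.962 -0.001  0.272] hinge offset -3.57
```

```bash
python3 -m creep '[{"grip":0.2,"linear":[1.5,0,0],"turn":0},{"grip":0.2,"linear":[3.3,0,0],"turn":0},{"grip":0.2,"linear":[3.3,0,0],"turn":0},{"grip":0.2,"linear":[3.3,0,0],"turn":0}]' 120
python3 -c "
from h import *
go(-63.3,43.8,312.5,0)
p,d=img('scene');cover(d)
"
```

```text
time: 8.82
tool_pos: [569.9, 54.4, 312.5]
tcp_rot: [-0.0, 0.998, 0.062, -0.0]
wrist_force: [-3.1, -0.6, -1.1]
finger_gap: 39.3
linear [0.5 0.2 0. ] turn 0.002 now cab [-63.8  44.  312.5] yaw 0.13 tilt 0.0 t 8.82 F [-3.1  -0.58 -1.08] M [-0.132  0.65  -0.002] gap 39.3
cover deg 77.93 4818 n [ 0.978 -0.001  0.209] hinge offset -3.5
```

```bash
python3 -m creep '[{"grip":0.2,"linear":[0.9,0,0],"turn":0},{"grip":0.2,"linear":[0.9,0,0],"turn":0},{"grip":0.2,"linear":[0.9,0,1],"turn":0},{"grip":0.2,"linear":[0.9,0,2],"turn":0},{"grip":0.2,"linear":[0.9,0,3],"turn":0},{"grip":0.2,"linear":[0.9,0,3],"turn":0}]' 120
python3 -c "
from h import *
go(-63.3,43.8,312.5,0)
p,d=img('scene');cover(d)
"
```

```text
time: 9.62
tool_pos: [570.7, 54.5, 309.4]
tcp_rot: [-0.0, 0.998, 0.062, -0.0]
wrist_force: [-3.4, 0.1, -0.9]
finger_gap: 39.5
linear [-0.3  0.2 -3.1] turn 0.002 now cab [-63.   44.  309.4] yaw 0.13 tilt 0.02 t 9.62 F [-3.38  0.1  -0.88] M [-0.081  0.649 -0.021] gap 39.5
cover deg 78.04 4801 n [ 0.978 -0.001  0.207] hinge offset -3.53
```

```bash
python3 -m creep '[{"grip":0.2,"linear":[0,0,1],"turn":0},{"grip":0.2,"linear":[0,0,2],"turn":0},{"grip":0.2,"linear":[0,0,3],"turn":0},{"grip":0.2,"linear":[0,0,3.7],"turn":0},{"grip":0.2,"linear":[0,0,3.7],"turn":0}]' 120
python3 -c "
from h import *
go(-63.3,43.8,312.5,0)
p,d=img('scene');cover(d)
"
```

```text
time: 10.3
tool_pos: [570.8, 54.5, 305.7]
tcp_rot: [-0.0, 0.998, 0.062, -0.0]
wrist_force: [-3.8, -0.5, -0.6]
finger_gap: 39.1
linear [-0.4  0.2 -6.8] turn 0.002 now cab [-62.9  44.  305.7] yaw 0.13 tilt 0.02 t 10.3 F [-3.8  -0.45 -0.57] M [-0.108  0.726  0.045] gap 39.1
cover deg 76.96 4869 n [ 0.974 -0.001  0.226] hinge offset -3.49
```

```bash
python3 -m creep '[{"grip":0.2,"linear":[0,0,0.6],"turn":0},{"grip":0.2,"linear":[0,0,0.9],"turn":0},{"grip":0.2,"linear":[-0.5,0,0.9],"turn":0},{"grip":0.2,"linear":[-1,0,0.9],"turn":0},{"grip":0.2,"linear":[-1,0,0.9],"turn":0}]' 120
python3 -c "
from h import *
go(-63.3,43.8,312.5,0)
p,d=img('scene');cover(d)
"
```

```text
time: 10.98
tool_pos: [570.0, 54.4, 305.1]
tcp_rot: [-0.0, 0.998, 0.062, 0.0]
wrist_force: [-1.5, -0.3, 2.2]
finger_gap: 39.5
linear [ 0.4  0.2 -7.4] turn 0.002 now cab [-63.7  44.  305.1] yaw 0.12 tilt 0.04 t 10.97 F [-1.47 -0.34  2.18] M [-0.07   0.444 -0.035] gap 39.5
cover deg 75.93 4947 n [ 0.97  -0.001  0.243] hinge offset -3.58
```

```bash
python3 -m creep '[{"grip":0.5,"linear":[0,0,0],"turn":0},{"grip":0.65,"linear":[0,0,0],"turn":0},{"grip":0.75,"linear":[0,0,0],"turn":0},{"grip":0.75,"linear":[0,0,-5],"turn":0},{"grip":0.75,"linear":[0,0,-20],"turn":0},{"grip":0.75,"linear":[-15,0,-45],"turn":0},{"grip":0.75,"linear":[-45,0,-80],"turn":0},{"grip":0.75,"linear":[-85,0,-100],"turn":0}]' 60
python3 -m creep '[{"grip":0.75,"linear":[-40,0,0],"turn":0},{"grip":0.75,"linear":[-60,0,0],"turn":0},{"grip":0.75,"linear":[-60,0,0],"turn":0}]'
python3 -c "
from h import *
go(-54.5,-45,400,0)
for n in ('top','scene'):
    p,d=img(n);np.savez('pics/e_'+n,p=p,d=d);cv2.imwrite('pics/e_%s.png'%n,p[...,::-1])
cover(d)
a=cv2.imread('pics/e_top.png')[110:310,180:380];b=cv2.imread('pics/e_scene.png')[40:240,180:380]
cv2.imwrite('pics/e.png',cv2.resize(np.hstack([a,b]),None,fx=2,fy=2))"
```

```text
time: 12.02
tool_pos: [485.2, 44.1, 407.7]
tcp_rot: [-0.0, 0.998, 0.063, 0.002]
wrist_force: [-0.7, -0.6, 1.4]
finger_gap: 64.1
time: 12.4
tool_pos: [425.1, 36.4, 406.3]
tcp_rot: [0.001, 0.998, 0.062, 0.001]
wrist_force: [0.3, 0.1, 0.5]
finger_gap: 64.0
linear [155.   89.2   6.8] turn 0.002 now cab [-209.7   43.9  406.3] yaw 0.12 tilt 0.15 t 12.4 F [0.26 0.07 0.49] M [ 0.037 -0.044  0.016] gap 64.0
cover deg 75.66 4961 n [ 0.969 -0.001  0.248] hinge offset -3.54
```

View pics/e.png

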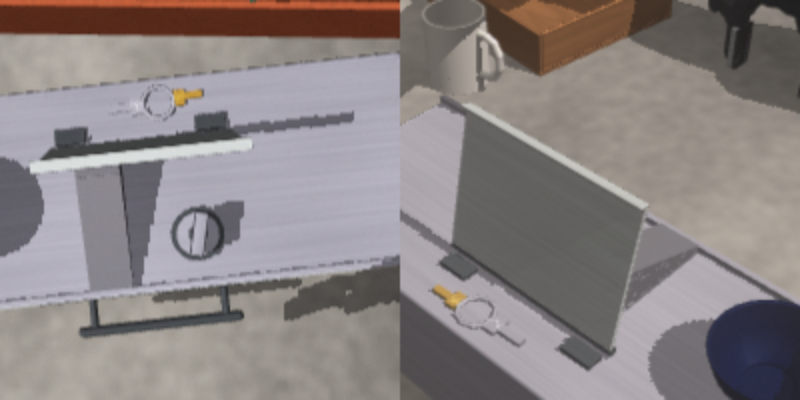

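Cover stays up on the wedge (left half: wedge from (98,170) to (110,288), meeting the rim); knob at (197,232). Measure wedge and knob bar.

```bash
python3 -c "
from h import *
z=np.load('pics/e_top.npz');C=toC(cloud('top',z['d'])).reshape(-1,3)
k=C[(abs(C[:,0]+54.5)<35)&(abs(C[:,1]+45)<35)&(C[:,2]>165)&(C[:,2]<185)]
print('bar',len(k),k.mean(0),cv2.minAreaRect(k[:,:2].astype(np.float32)));print(cv2.boxPoints(cv2.minAreaRect(k[:,:2].astype(np.float32))))
v=np.linalg.svd(k[:,:2]-k[:,:2].mean(0),full_matrices=False)[2][0];print('bar yaw cab',np.degrees(np.arctan(v[1]/v[0])))
w=C[(abs(C[:,1]-43)<35)&(C[:,0]>-98)&(C[:,0]<-5)&(C[:,2]>136)&(C[:,2]<185)]
print('wedge',w.min(0),w.max(0),cv2.minAreaRect(w[:,:2].astype(np.float32)))
print(np.polyfit(w[:,0]+99,w[:,2]-130,1),'expect slope .345 icpt 8')
E=1
"
```

```text
bar 140 [-54.5177772  -44.78549878 173.12943397] ((-54.943084716796875, -44.84343719482422), (12.033428192138672, 39.241302490234375), 76.45433044433594)
[[-75.4272   -46.097233]
 [-37.277447 -55.28834 ]
 [-34.45897  -43.58964 ]
 [-72.60872  -34.398533]]
bar yaw cab -13.225508745591995
wedge [-97.88780169  22.20335476 136.44883008] [ -5.00236394  64.51895631 173.55083458] ((-51.38348388671875, 43.319618225097656), (42.08936309814453, 92.93531799316406), 89.7635726928711)
[0.33917035 7.70081344] expect slope .345 icpt 8
```

```bash
python3 -c "
from h import *
print(env.observe()['joints'].round(3))
go(-54.7,-44.9,380,-13.3)
"
```

```text
[ 0.35  -0.11  -0.494  1.944 -0.054  1.294 -1.573]
linear [153.4  89.1  26.2] turn 0.234 now cab [-208.4   43.8  405.9] yaw 0.14 tilt 0.1 t 12.5 F [-0.21 -0.5   0.6 ] M [-0.006 -0.026 -0.025] gap 64.2
```

```bash
python3 -m creep '[{"grip":0.6,"linear":[30,25,0],"turn":0.08},{"grip":0.6,"linear":[70,60,0],"turn":0.16},{"grip":0.6,"linear":[115,85,0],"turn":0.234},{"grip":0.6,"linear":[140,89,10],"turn":0.234},{"grip":0.6,"linear":[153,89,26],"turn":0.234},{"grip":0.6,"linear":[153,89,26],"turn":0.234},{"grip":0.6,"linear":[153,89,26],"turn":0.234}]' 20
python3 -c "
from h import *
print(env.observe()['joints'].round(3))
go(-54.7,-44.9,323,-13.3)
"
```

```text
time: 13.38
tool_pos: [588.3, -32.4, 379.2]
tcp_rot: [0.0, 0.999, -0.054, -0.0]
wrist_force: [-0.4, -0.9, 0.5]
finger_gap: 51.4
[ 0.354  0.259 -0.444  1.634  0.115  1.275 -1.79 ]
linear [ 1.5  0.1 56.2] turn 0.001 now cab [-56.1 -44.4 379.2] yaw -13.23 tilt 0.02 t 13.38 F [-0.37 -0.95  0.48] M [-0.01  -0.003  0.018] gap 51.4
```

Joint 7 runs out clockwise from here, so take the half-turn equivalent grasp.

```bash
python3 -m creep '[{"grip":0.6,"linear":[1,0,0],"turn":-0.18},{"grip":0.6,"linear":[1,0,0],"turn":-0.36},{"grip":0.6,"linear":[1,0,0],"turn":-0.54},{"grip":0.6,"linear":[1,0,0],"turn":-0.72},{"grip":0.6,"linear":[1,0,0],"turn":-0.9},{"grip":0.6,"linear":[1,0,0],"turn":-1.08},{"grip":0.6,"linear":[1,0,0],"turn":-1.26},{"grip":0.6,"linear":[1,0,0],"turn":-1.44}]' 
python3 -m creep '[{"grip":0.6,"linear":[0,0,0],"turn":-0.18},{"grip":0.6,"linear":[0,0,0],"turn":-0.36},{"grip":0.6,"linear":[0,0,0],"turn":-0.54},{"grip":0.6,"linear":[0,0,0],"turn":-0.72},{"grip":0.6,"linear":[0,0,0],"turn":-0.9},{"grip":0.6,"linear":[0,0,0],"turn":-1.08},{"grip":0.6,"linear":[0,0,0],"turn":-1.26},{"grip":0.6,"linear":[0,0,0],"turn":-1.44}]' 
python3 -m creep '[{"grip":0.6,"linear":[0,0,0],"turn":-0.13},{"grip":0.6,"linear":[0,0,0],"turn":-0.26},{"grip":0.6,"linear":[0,0,0],"turn":-0.26},{"grip":0.6,"linear":[0,0,0],"turn":-0.26}]' 
python3 -c "
from h import *
print(env.observe()['joints'].round(3))
go(-54.7,-44.9,323,166.7)
"
```

```text
time: 14.38
tool_pos: [589.2, -32.8, 380.2]
tcp_rot: [0.001, 0.785, 0.62, 0.0]
wrist_force: [-1.3, 0.0, 0.8]
finger_gap: 51.3
time: 15.38
tool_pos: [589.2, -32.8, 380.0]
tcp_rot: [0.001, 0.181, 0.983, -0.001]
wrist_force: [-1.1, 0.6, -0.7]
finger_gap: 51.4
time: 15.88
tool_pos: [589.6, -33.0, 379.5]
tcp_rot: [0.0, 0.057, 0.998, -0.0]
wrist_force: [-0.7, -0.1, -0.3]
finger_gap: 51.0
[ 0.704  0.354 -0.896  1.614  0.284  1.311  1.221]
linear [-0.2  0.3 56.5] turn -0.004 now cab [-55.  -45.1 379.5] yaw 166.46 tilt 0.06 t 15.88 F [-0.73 -0.1  -0.27] M [ 0.001  0.052 -0.012] gap 51.0
```

```bash
python3 -m creep '[{"grip":0.6,"linear":[0,0,15],"turn":-0.004},{"grip":0.6,"linear":[0,0,35],"turn":-0.004},{"grip":0.6,"linear":[0,0,50],"turn":-0.004},{"grip":0.6,"linear":[0,0,56],"turn":-0.004},{"grip":0.6,"linear":[0,0,56],"turn":-0.004}]' 
python3 -c "
from h import *
go(-54.7,-44.9,323,166.7)"
python3 -m creep '[{"grip":0.4,"linear":[0,0,0],"turn":0},{"grip":0.2,"linear":[0,0,0],"turn":0},{"grip":0.1,"linear":[0,0,0],"turn":0},{"grip":0.05,"linear":[0,0,0],"turn":0},{"grip":0.05,"linear":[0,0,0],"turn":0},{"grip":0.05,"linear":[0,0,0],"turn":0}]' 40
python3 -c "
from h import *
go(-54.7,-44.9,323,166.7);p,d=img('scene');cover(d)"
```

```text
time: 16.5
tool_pos: [589.8, -33.0, 322.4]
tcp_rot: [-0.0, 0.053, 0.999, 0.0]
wrist_force: [-0.5, 0.1, 0.7]
finger_gap: 51.4
linear [ 0.   0.3 -0.6] turn 0.003 now cab [-54.7 -45.2 322.4] yaw 166.86 tilt 0.05 t 16.5 F [-0.51  0.05  0.65] M [ 0.012 -0.001 -0.064] gap 51.4
time: 17.25
tool_pos: [590.0, -32.6, 323.6]
tcp_rot: [0.0, 0.053, 0.999, 0.0]
wrist_force: [-1.1, 3.0, 5.2]
finger_gap: 11.0
linear [ 0.2 -0.2  0.5] turn 0.003 now cab [-54.5 -44.8 323.6] yaw 166.88 tilt 0.06 t 17.25 F [-1.11  2.97  5.21] M [ 0.445  0.238 -0.033] gap 11.0
cover deg 75.65 4904 n [ 0.969 -0.001  0.248] hinge offset -3.55
```

```bash
cat > sense.py <<'E'
from h import *
import sys
e=[];m=[]
for i in range(int(sys.argv[1])):
    viewer.get_image('top');s=env.observe();e.append(s['effort'][6]);m.append(s['moment'][2])
print('eff7',np.mean(e).round(4),'Mz',np.mean(m).round(3),'+-',(np.std(m)/len(m)**.5).round(3),'j7',s['joints'][6].round(3));go(-54.7,-44.9,323,166.7)
E
python3 sense.py 4
python3 -m creep '[{"grip":0.05,"linear":[0,0,0],"turn":0.05},{"grip":0.05,"linear":[0,0,0],"turn":0.1},{"grip":0.05,"linear":[0,0,0],"turn":0.15},{"grip":0.05,"linear":[0,0,0],"turn":0.2},{"grip":0.05,"linear":[0,0,0],"turn":0.25},{"grip":0.05,"linear":[0,0,0],"turn":0.3},{"grip":0.05,"linear":[0,0,0],"turn":0.3}]'
python3 sense.py 4
```

```text
eff7 0.0058 Mz -0.008 +- 0.009 j7 1.195
linear [ 0.2 -0.2  0.6] turn 0.003 now cab [-54.5 -44.8 323.6] yaw 166.88 tilt 0.06 t 17.5 F [-1.25  2.69  5.97] M [ 0.522  0.215 -0.008] gap 11.2
time: 18.38
tool_pos: [590.0, -32.7, 323.6]
tcp_rot: [0.0, 0.202, 0.979, 0.0]
wrist_force: [-1.5, 2.6, 6.0]
finger_gap: 11.2
eff7 -0.09 Mz 0.053 +- 0.005 j7 0.916
linear [ 0.1 -0.1  0.6] turn -0.297 now cab [-54.5 -44.9 323.6] yaw 149.69 tilt 0.04 t 18.57 F [-1.7   2.12  6.29] M [0.371 0.292 0.054] gap 11.1
```

```bash
python3 -m creep '[{"grip":0.05,"linear":[0,0,0],"turn":0.05},{"grip":0.05,"linear":[0,0,0],"turn":0.1},{"grip":0.05,"linear":[0,0,0],"turn":0.15},{"grip":0.05,"linear":[0,0,0],"turn":0.2},{"grip":0.05,"linear":[0,0,0],"turn":0.25},{"grip":0.05,"linear":[0,0,0],"turn":0.3},{"grip":0.05,"linear":[0,0,0],"turn":0.35},{"grip":0.05,"linear":[0,0,0],"turn":0.35}]'
python3 sense.py 4
python3 -m creep '[{"grip":0.05,"linear":[0,0,0],"turn":0.04},{"grip":0.05,"linear":[0,0,0],"turn":0.08},{"grip":0.05,"linear":[0,0,0],"turn":0.08}]'
python3 sense.py 4
```

```text
time: 19.58
tool_pos: [589.9, -32.8, 323.5]
tcp_rot: [0.0, 0.37, 0.929, 0.0]
wrist_force: [-2.2, 1.1, 5.6]
finger_gap: 11.3
eff7 -0.0912 Mz 0.063 +- 0.021 j7 0.588
linear [ 0.1 -0.   0.5] turn -0.647 now cab [-54.6 -45.  323.5] yaw 129.63 tilt 0.03 t 19.77 F [-1.21  1.1   7.37] M [0.336 0.49  0.007] gap 11.6
time: 20.15
tool_pos: [589.9, -32.8, 323.6]
tcp_rot: [0.0, 0.406, 0.914, 0.0]
wrist_force: [-2.2, 3.0, 7.1]
finger_gap: 11.3
eff7 -0.0834 Mz 0.051 +- 0.013 j7 0.513
linear [0.1 0.  0.5] turn -0.727 now cab [-54.6 -45.  323.5] yaw 125.05 tilt 0.02 t 20.35 F [-2.72  2.45  6.9 ] M [0.306 0.489 0.024] gap 11.7
```

```bash
cat >> sense.py <<'E'
sys.exit(int(abs(np.mean(e))>0.102 or np.mean(m)>0.1))
E
python3 -m creep '[{"grip":0.05,"linear":[0,0,0],"turn":0.04},{"grip":0.05,"linear":[0,0,0],"turn":0.07},{"grip":0.05,"linear":[0,0,0],"turn":0.07}]' >/dev/null && python3 sense.py 3 && python3 -m creep '[{"grip":0.05,"linear":[0,0,0],"turn":0.04},{"grip":0.05,"linear":[0,0,0],"turn":0.07},{"grip":0.05,"linear":[0,0,0],"turn":0.07}]' >/dev/null && python3 sense.py 3 && python3 -m creep '[{"grip":0.05,"linear":[0,0,0],"turn":0.04},{"grip":0.05,"linear":[0,0,0],"turn":0.07},{"grip":0.05,"linear":[0,0,0],"turn":0.07}]' >/dev/null && python3 sense.py 3 && python3 -m creep '[{"grip":0.05,"linear":[0,0,0],"turn":0.04},{"grip":0.05,"linear":[0,0,0],"turn":0.07},{"grip":0.05,"linear":[0,0,0],"turn":0.07}]' >/dev/null && python3 sense.py 3 && python3 -m creep '[{"grip":0.05,"linear":[0,0,0],"turn":0.04},{"grip":0.05,"linear":[0,0,0],"turn":0.07},{"grip":0.05,"linear":[0,0,0],"turn":0.07}]' >/dev/null && python3 sense.py 3
```

```text
eff7 -0.0836 Mz 0.032 +- 0.011 j7 0.447
linear [0.1 0.  0.5] turn -0.797 now cab [-54.7 -45.  323.5] yaw 121.03 tilt 0.02 t 20.88 F [-2.91  0.69  7.29] M [0.277 0.535 0.008] gap 10.7
eff7 -0.0838 Mz 0.049 +- 0.018 j7 0.381
linear [0.1 0.  0.5] turn -0.867 now cab [-54.7 -45.  323.5] yaw 117.03 tilt 0.02 t 21.4 F [-2.92  1.49  7.29] M [0.263 0.593 0.086] gap 10.9
eff7 -0.0841 Mz 0.019 +- 0.005 j7 0.315
linear [0.1 0.  0.5] turn -0.937 now cab [-54.7 -45.  323.5] yaw 113.01 tilt 0.01 t 21.93 F [-2.4   1.3   7.07] M [0.336 0.661 0.03 ] gap 11.2
eff7 -0.0844 Mz 0.061 +- 0.006 j7 0.249
linear [0.1 0.1 0.5] turn -1.007 now cab [-54.7 -45.  323.5] yaw 109.0 tilt 0.01 t 22.45 F [-3.13  1.    7.15] M [0.272 0.642 0.056] gap 10.8
eff7 -0.0846 Mz 0.049 +- 0.009 j7 0.183
linear [0.1 0.1 0.5] turn -1.077 now cab [-54.8 -45.  323.5] yaw 104.99 tilt 0.01 t 22.98 F [-3.12  2.13  7.64] M [0.22  0.747 0.042] gap 10.8
```

```bash
python3 -m creep '[{"grip":0.05,"linear":[0,0,0],"turn":0.04},{"grip":0.05,"linear":[0,0,0],"turn":0.07},{"grip":0.05,"linear":[0,0,0],"turn":0.07}]' >/dev/null && python3 sense.py 3 && python3 -m creep '[{"grip":0.05,"linear":[0,0,0],"turn":0.04},{"grip":0.05,"linear":[0,0,0],"turn":0.07},{"grip":0.05,"linear":[0,0,0],"turn":0.07}]' >/dev/null && python3 sense.py 3 && python3 -m creep '[{"grip":0.05,"linear":[0,0,0],"turn":0.04},{"grip":0.05,"linear":[0,0,0],"turn":0.07},{"grip":0.05,"linear":[0,0,0],"turn":0.07}]' >/dev/null && python3 sense.py 3 && python3 -m creep '[{"grip":0.05,"linear":[0,0,0],"turn":0.04},{"grip":0.05,"linear":[0,0,0],"turn":0.07},{"grip":0.05,"linear":[0,0,0],"turn":0.07}]' >/dev/null && python3 sense.py 3 && python3 -m creep '[{"grip":0.05,"linear":[0,0,0],"turn":0.04},{"grip":0.05,"linear":[0,0,0],"turn":0.07},{"grip":0.05,"linear":[0,0,0],"turn":0.07}]' >/dev/null && python3 sense.py 3 && python3 -m creep '[{"grip":0.05,"linear":[0,0,0],"turn":0.04},{"grip":0.05,"linear":[0,0,0],"turn":0.07},{"grip":0.05,"linear":[0,0,0],"turn":0.07}]' >/dev/null && python3 sense.py 3
```

```text
eff7 -0.0848 Mz 0.027 +- 0.008 j7 0.117
linear [0.1 0.1 0.5] turn -1.147 now cab [-54.8 -45.1 323.5] yaw 100.98 tilt 0.01 t 23.5 F [-3.03  1.5   8.29] M [0.28  0.843 0.047] gap 10.9
eff7 -0.0851 Mz 0.068 +- 0.028 j7 0.05
linear [0.1 0.1 0.5] turn -1.217 now cab [-54.8 -45.  323.5] yaw 96.97 tilt 0.02 t 24.02 F [-3.24  0.38  7.87] M [0.302 0.83  0.106] gap 10.9
eff7 -0.0853 Mz 0.073 +- 0.004 j7 -0.016
linear [0.1 0.1 0.5] turn -1.287 now cab [-54.8 -45.  323.5] yaw 92.96 tilt 0.02 t 24.55 F [-3.    1.55  8.72] M [0.289 0.881 0.082] gap 11.4
eff7 -0.1182 Mz 0.073 +- 0.007 j7 -0.083
linear [0.1 0.2 0.5] turn -1.357 now cab [-54.9 -45.  323.5] yaw 88.95 tilt 0.03 t 25.07 F [-4.1   1.76  8.79] M [0.277 0.93  0.088] gap 11.1
```

```bash
python3 -m creep '[{"grip":0.05,"linear":[0,0,0],"turn":0.02},{"grip":0.05,"linear":[0,0,0],"turn":0.04},{"grip":0.05,"linear":[0,0,0],"turn":0.04}]' >/dev/null ; python3 sense.py 8
```

```text
eff7 -0.117 Mz 0.094 +- 0.006 j7 -0.121
linear [0.1 0.2 0.5] turn -1.397 now cab [-54.9 -45.  323.5] yaw 86.66 tilt 0.03 t 25.85 F [-3.89  0.97  8.36] M [0.247 0.962 0.114] gap 11.4
```

```bash
python3 -m creep '[{"grip":0.05,"linear":[0,0,0],"turn":0.02},{"grip":0.05,"linear":[0,0,0],"turn":0.04},{"grip":0.05,"linear":[0,0,0],"turn":0.04}]' >/dev/null ; python3 sense.py 10
```

```text
eff7 -0.139 Mz 0.149 +- 0.012 j7 -0.159
linear [0.1 0.2 0.5] turn -1.437 now cab [-54.9 -45.  323.5] yaw 84.37 tilt 0.03 t 26.73 F [-4.12  1.08  7.86] M [0.236 1.01  0.129] gap 11.6
```

Stop confirmed (moment rising with each turn). Ease the coupling back gently, release, and retreat.

```bash
python3 -m creep '[{"grip":0.05,"linear":[0,0,0],"turn":-0.05},{"grip":0.05,"linear":[0,0,0],"turn":-0.1},{"grip":0.05,"linear":[0,0,0],"turn":-0.15},{"grip":0.05,"linear":[0,0,0],"turn":-0.15}]'; python3 sense.py 4
python3 -m creep '[{"grip":0.2,"linear":[0,0,0],"turn":-0},{"grip":0.4,"linear":[0,0,0],"turn":0},{"grip":0.5,"linear":[0,0,0],"turn":0},{"grip":0.5,"linear":[0,0,0],"turn":0},{"grip":0.5,"linear":[0,0,-15],"turn":0},{"grip":0.5,"linear":[0,0,-40],"turn":0},{"grip":0.5,"linear":[0,0,-75],"turn":0}]'
python3 -c "
from h import *
go(-210,-45,400,86)"
```

```text
time: 27.22
tool_pos: [589.7, -32.9, 323.5]
tcp_rot: [-0.0, 0.643, 0.766, -0.0]
wrist_force: [-4.4, 1.5, 7.7]
finger_gap: 11.0
eff7 -0.0015 Mz 0.038 +- 0.009 j7 -0.016
linear [0.1 0.1 0.5] turn -1.287 now cab [-54.8 -45.  323.5] yaw 92.96 tilt 0.02 t 27.43 F [-2.9   0.85  8.4 ] M [0.275 0.92  0.065] gap 10.8
time: 28.3
tool_pos: [589.8, -33.0, 399.4]
tcp_rot: [-0.0, 0.643, 0.766, 0.0]
wrist_force: [0.6, 0.1, -0.0]
finger_gap: 42.9
linear [   8.1 -155.1   -0.6] turn 0.122 now cab [-54.7 -45.1 399.4] yaw 92.97 tilt 0.01 t 28.3 F [ 0.6   0.1  -0.01] M [-0.003  0.003 -0.033] gap 42.9
```

```bash
python3 -m creep '[{"grip":0.5,"linear":[2,-30,0],"turn":0},{"grip":0.5,"linear":[4,-80,0],"turn":0},{"grip":0.5,"linear":[6,-125,0],"turn":0},{"grip":0.5,"linear":[8,-145,0],"turn":0},{"grip":0.5,"linear":[8,-145,0],"turn":0},{"grip":0.5,"linear":[8,-145,0],"turn":0}]'
python3 -c "
from h import *
for n in ('top','scene'):
    p,d=img(n);np.savez('pics/f_'+n,p=p,d=d);cv2.imwrite('pics/f_%s.png'%n,p[...,::-1])
cover(d)
C=toC(cloud('top',np.load('pics/f_top.npz')['d'])).reshape(-1,3)
k=C[(abs(C[:,0]+54.5)<35)&(abs(C[:,1]+45)<35)&(C[:,2]>165)&(C[:,2]<185)]
v=np.linalg.svd(k[:,:2]-k[:,:2].mean(0),full_matrices=False)[2][0];print('bar yaw',np.degrees(np.arctan2(v[1],v[0])),k.mean(0))
w=C[(abs(C[:,1]-43)<35)&(C[:,0]>-98)&(C[:,0]<-5)&(C[:,2]>136)&(C[:,2]<185)]
print('wedge',cv2.minAreaRect(w[:,:2].astype(np.float32)),np.polyfit(w[:,0]+99,w[:,2]-130,1))
b=C[(C[:,2]>150)&(C[:,1]>110)&(C[:,1]<268)&(abs(C[:,0])<104)];print('bowl',cv2.minEnclosingCircle(b[:,:2].astype(np.float32)))
a=cv2.imread('pics/f_top.png')[110:310,130:380];b=cv2.imread('pics/f_scene.png')[60:260,180:430]
cv2.imwrite('pics/f.png',cv2.resize(np.hstack([a,b]),None,fx=1.6,fy=1.6))
p0=np.load('pics/top0.npz')['p'].astype(int);p1=np.load('pics/f_top.npz')['p'].astype(int);print('keyring diff',abs(p0-p1)[150:172,235:285].max())"
```

```text
time: 29.05
tool_pos: [446.4, -50.0, 398.8]
tcp_rot: [0.001, 0.643, 0.766, 0.0]
wrist_force: [-0.6, 0.1, 0.5]
finger_gap: 42.6
cover deg 75.67 4970 n [ 0.969 -0.001  0.247] hinge offset -3.55
bar yaw 96.95356805403371 [-54.56143624 -44.91408839 173.15452916]
wedge ((-51.44322967529297, 43.335975646972656), (42.20322799682617, 92.78466033935547), 89.81749725341797) [0.34181096 7.57528347]
bowl ((-15.577713966369629, 192.81192016601562), 49.749454498291016)
keyring diff 8
```

View pics/f.png

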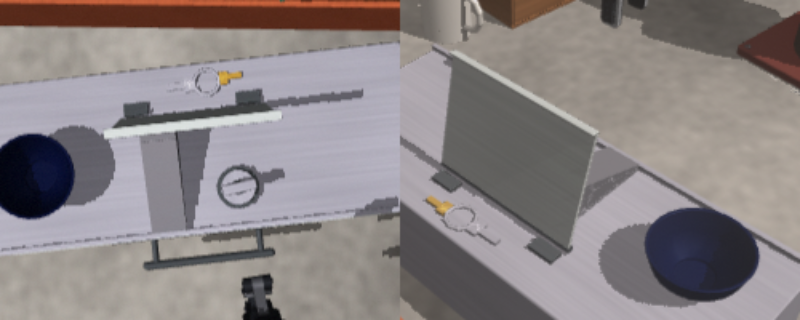

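```bash
python3 -c "
from workcell import ticket
print(ticket.job_done())"
```

```text
the job is handed in; nothing more can be done
None
```

The cover is propped on the wedge and the lock knob has been turned clockwise to its stop. I handed the job in at about 29 s, with the arm clear of everything.

- **Wedge:** It lies flat at cabinet y ≈ 43 mm, with its thin end behind the rim. It did not shift while I turned the knob.
- **Cover:** It reads 75.7° from level, about 0.83 rad against 0.84 expected. It reached about 79° (geometric estimate) at most while the wedge went in, against its stop at 81°. The wrist force was about 6 N at most at every check.
- **Knob:** It turned about 70° from its start. At the stop the moment climbed from about 0.05 to 0.15 N m (±0.012). I put the peak twist at about 0.22 rad, against the 0.28 limit. I eased it back before letting go.
- **Bowl and keyring:** The bowl is within 0.3 mm of where it started. The keyring looks unchanged in the pictures.

- **Vertical grip:** The moves allow no tilt, so I gripped the wedge with the tool vertical, about 35 mm from its thin end. That replaces the 25° lean at 50 to 60 mm; the gripper body looked clear of the cover.
- **Check that disagreed:** In one step at the stop, joint 7's torque did not rise although the wrist moment did. The next step, and the knob's final angle in the camera image, both confirmed the stop.

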